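Set the stabiliser leg of a microscope camera platform

ROBOT

A 7-joint arm with a two-finger parallel gripper is mounted at the origin on the work surface. World frame = base frame: x ahead of the robot, y to its left, z up, the work surface at z = 0. Lengths are in mm, angles in rad, forces in N, time in s.
With the tool pointing down it reaches from about 425 to 800 mm from the base axis. Payload 8.3 kg.
Tool frame: the origin (TCP) lies midway between the tips of the shut fingers; the grasp point (between the pads) lies 19 mm behind it; z points along the fingers, y is the line along which they close (so a half turn about z gives the same grasp; the last joint's range is limited). The gripper opens to 85 mm and grips with 20 to 120 N. Pads are 22 mm wide; open, the fingers measure 114 mm over their backs; the gripper's body (76 mm by 85 mm) begins 54 mm behind the grasp point. The pads swing forward as they close: fully open they stand 13 mm farther back than shut.
Start: joints at [-1.167, 0.383, 0.016, 1.37, -0.006, 1.388, -0.046], TCP at [281.218, 558.139, 231.279] pointing down, gripper open.
Joint ranges: [-2.95, 2.95], [-0.25, 2.06], [-1.52, 1.56], [0.18, 2.33], [-1.44, 4.58], [0.02, 2.06], [-3.01, 3.01]. Speed limits (rad/s): [2.39, 2.39, 3.01, 3.01, 3.14, 3.14, 3.14].

INTERFACE

Orientations are given as [roll, pitch, yaw] about the fixed x, y, z axes, in that order (R = Rz(yaw) Ry(pitch) Rx(roll)).
In Python, from workcell import r gives the robot as it stands.
- The arm moves only by the tool step_arm, never from a script. Its argument "plan" is a list of rows, each a list of 3 entries, a list of its own where there are three numbers: the turn, a rotation vector about the tool's x, y, z in degrees, then the shift along the tool's x, y, z in m, then the finger opening in m, from 0 to 0.0854. A call has 1 to 8 rows; each row shifts and turns the commanded pose from where the row before left it, along the tool's axes as they then stand; what a row does not reach is not made up. A row lasts 1/8 s, in which the tool goes at most 62.5 mm and 10.7 degrees, less where a joint would pass 70% of its speed; a pose out of reach is approached as far as the arm can. A call is refused whole if a number of a shift passes 0.0625 or a number of a turn 10.7, either way. A call with a gripper value outside its range is refused whole. The fingers move at their own pace and stop on an object; the grip force is fixed at half the most. Time passes only in rows, so rows that do not move let the fingers close. It gives the time, the measured TCP pose, the force, the opening and the grip force at its end, in the units of the state.
- r.observe(): the state, without advancing time (a new reading comes with each control period).
- r.grab_frame(name): name is "scene" or "top" or "wrist"; returns (picture, depth): 480x640x3 uint8, red, green, blue; 480x640 float32, mm along the optical axis (not along the pixel's ray), 0 where there is no reading.
- r.camera_info(name): a dict with "intrinsics" (3x3 intrinsics, pixels), "view" (4x4, takes a point from world to camera coordinates). Camera axes: x right, y down, z forward; pixel columns grow to the right and rows downward; lengths in mm; the calibration is good to about 2 mm. A picture is of the moment at which its call begins: read the wrist's pose just before it. camera_info takes no time and is no camera call; for the wrist camera it gives the pose at the moment of the call.
- r.finish_job(): hands the job in; it is judged then, once.
The state is a dict: "t": time; "qpos": joint angles; "qd": joint speeds; "tau": joint torques, N m; "eef_pos": TCP position; "ee_rot": TCP orientation; "contact_force": force on the tool from outside, world axes, zero at the start; "torque": the same for the moment, N m; "width": finger opening in mm; "finger_force": force on a finger pad.
Only numpy, scipy, OpenCV 4.12 (cv2) and the standard library are available. Lean on these libraries where they do the work, as an engineer would, in place of code of your own. Each camera call takes 0.05 s, during which the arm holds its last target. There are 200 camera calls.

TASK

Slide the bearing pad under the platform's stabiliser leg so that the leg's rubber foot will come down on the middle of the pad, and let go of it. Then turn the crank clockwise until the foot bears firmly on the pad, which you feel as the crank becoming about half as heavy again to turn; stop there, do not jack on and overload the leg, leave the other things where they are, and let go of the crank.

Things in the scene. Friction and masses are not known exactly. Their poses are not given: they have to be found in the camera images.
- platform: Fixed platform: aluminium plate (x 40 to 280 mm, y +-150 mm, 110 to 125 mm above the bench) on two rear legs (x 250, y +-125 mm); a white gearbox, 72 x 66 mm, 105 to 163 mm up, overhangs its front edge. Open below. A camera module 55 mm tall stands at the back. Origin: on the bench, on the axis of leg and crank. x points away from the robot, within about 20 degrees; z up.
- crank (a joint): Crank angle, rad, grows clockwise seen from above; each rad drives the leg down 7 mm. At 0 the arm points along the platform's -x. Range 0 to 11. Self-locking. At the knob, moving, it takes about 7 N free (at rest it relaxes to less), plus 1.4 N per 10 N on the foot. A firm foot carries 12 to 50 N: a rise of 2 to 6 N, best 3.5; over 60 N is overload. Once down, foot load grows 60 N per rad.
- crank_axis (a point): Point on the crank's vertical turning axis, 214 mm above the bench, level with the middle of the crank knob.
- knob_mid (a point): Middle of the crank knob: upright black cylinder, diameter 20 mm, 46 mm tall (191 to 237 mm above the bench), on the end of the crank arm, 50 mm from the crank axis. It spins freely on its pin, so an unturned gripper can hold it while the crank goes round. The arm's top is 190 mm above the bench. The free load felt wanders by about 1 N round the circle.
- leg: Steel tube of the leg, diameter 26 mm, that moves straight down out of the gearbox. Origin: on its axis, at the tube's lower end (90 mm above the bench at crank 0). The rubber foot (36 mm diameter) on a thin stem below was adjusted by hand: its sole is 16 to 34 mm below this origin, differently each time.
- pad: Loose dark steel bearing pad, 0.5 kg: square head 76 x 76 x 12 mm; along its -x a tongue 30 mm wide, 8 mm thick, ending in an upright grip tab 40 (x) by 16 (y) mm, 44 mm tall, centred at x = -150 mm. Origin: underside, centre of the head; z up. It starts flat on the bench to the left or right of the platform, tongue towards the robot.
- slide_box: Bystander: grey and white closed slide box, 102 x 87 x 42 mm, on the bench on the other side of the platform. Origin: centre of its underside.
- petri_dish: Bystander: clear closed dish, 90 mm diameter, 17 mm tall, on the platform plate. Origin: centre of its underside.
- jar: Bystander: small amber jar, 42 mm diameter, 42 mm tall, on the platform plate. Origin: centre of its underside.
There are look-alikes about, which are no part of the job. There is more than one size of the pad; the job needs the largest.

How it is judged (in metres and radians):
On the way, in this order (a step that is already met when the one before it is completed fails the run):
1. the pad lies flat on the bench with the middle of its head under the leg, within 15 mm, and is let go (horizontal distance between pad and leg below 0.015 m and height (world z) of pad below 0.004 m and contact force between the fingers and pad below 0.1 N), for 0.2 s.
2. the foot bears on the pad with more than 12 N (contact force between leg and pad above 12 N), for 0.2 s.
At the end, for the whole second after the job is handed in: The foot bears on the pad with 12 to 50 N, the pad lies flat with the middle of its head within 15 mm of the leg's axis, and pad and crank are at rest and released (contact force between leg and pad between 12 and 50 N and horizontal distance between pad and leg below 0.015 m and angle between pad's own z axis and vertical below 0.05 rad and linear speed of pad below 0.01 m/s and velocity of joint crank between -0.05 and 0.05 rad/s); the robot touches nothing.
It fails at once if the leg is overloaded: more than 60 N on the pad (contact force between leg and pad above 60 N).
It fails at once if a bystander is moved by more than 30 mm (distance of any of slide_box, petri_dish, jar from where it was at the start of the episode above 0.03 m).
It also fails if it takes over 72 s, if anything falls off the work surface, if the arm or the gripper's body presses on something with over 40 N, if the wrist force passes 120 N, or if a joint passes its speed limit or range.

## Working session

There is one attempt and no reset: what is moved stays moved. The work goes in short steps, Python scripts to look and compute and a tool call to move; the robot and the scene stay as the last step left them, time stands still between calls to the robot, and variables do not carry over. Pictures are saved under pics/ and viewed, at most 10 in all, crops included, and the job is handed in when it is done.

Besides the shell and the picture viewer there is one more tool, called after ">>>" as name(argument=value, ...), one argument or row to a line, values as JSON. step_arm: Moves the arm, as the interface text tells. Its arguments: {"type":"object","properties":{"plan":{"type":"array","items":{"type":"array"}}},"required":["plan"]}

```bash
ls; mkdir -p pics; cat > h.py <<'E'
import numpy as np,cv2
from workcell import r
def shot(n,f):
    ci=r.camera_info(n); im,d=r.grab_frame(n)
    np.savez(f'/tmp/{f}.npz',im=im,d=d,K=ci['intrinsics'],V=ci['view'])
    cv2.imwrite(f'pics/{f}.png',im[:,:,::-1]); return im,d
def load(f): return np.load(f'/tmp/{f}.npz')
def cloud(f):
    z=load(f);K=np.array(z['K']);V=np.array(z['V']);d=z['d']
    v,u=np.mgrid[0:480,0:640]
    P=np.stack([(u-K[0,2])/K[0,0]*d,(v-K[1,2])/K[1,1]*d,d],-1)
    W=(P-V[:3,3])@V[:3,:3]; W[d==0]=np.nan
    return W
E
python3 - <<'E'
from h import *
print({k:np.round(v,3) if not isinstance(v,dict) else v for k,v in r.observe().items()})
for n in('scene','top'):
    shot(n,n+'0');z=load(n+'0');print(n,z['K'].tolist(),np.round(z['V'],3).tolist(),(z['d']==0).mean())
E
```

```text
pics
{'t': np.float64(0.0), 'qpos': array([-1.167,  0.384,  0.016,  1.371, -0.006,  1.388, -0.046]), 'qd': array([ 0.001,  0.   ,  0.   , -0.001,  0.   , -0.   , -0.   ]), 'tau': array([-1.0000e-03, -6.2758e+01,  8.4400e-01, -3.7183e+01,  1.6000e-02,
        1.4000e-02, -0.0000e+00]), 'eef_pos': array([281.002, 557.694, 230.265]), 'ee_rot': array([-3.14 ,  0.   ,  2.675]), 'contact_force': array([ 0.209,  0.071, -0.156]), 'torque': array([-0.016,  0.003, -0.073]), 'finger_force': np.float64(0.0), 'width': np.float64(85.397)}
scene [[494.12517678375826, 0.0, 321.8254648354246], [0.0, 494.12517678375826, 239.29924785569105], [0.0, 0.0, 1.0]] [[0.845, 0.535, -0.01, -419.233], [0.417, -0.67, -0.614, -163.257], [-0.335, 0.514, -0.789, 1555.24], [0.0, 0.0, 0.0, 1.0]] 0.003997395833333334
top [[437.10203468239143, 0.0, 326.9745706193239], [0.0, 437.10203468239143, 246.80213942959801], [0.0, 0.0, 1.0]] [[-0.109, -0.994, 0.003, -15.983], [-0.972, 0.106, -0.208, 576.711], [0.206, -0.026, -0.978, 1007.413], [0.0, 0.0, 0.0, 1.0]] 0.004013671875
```

View pics/top0.png

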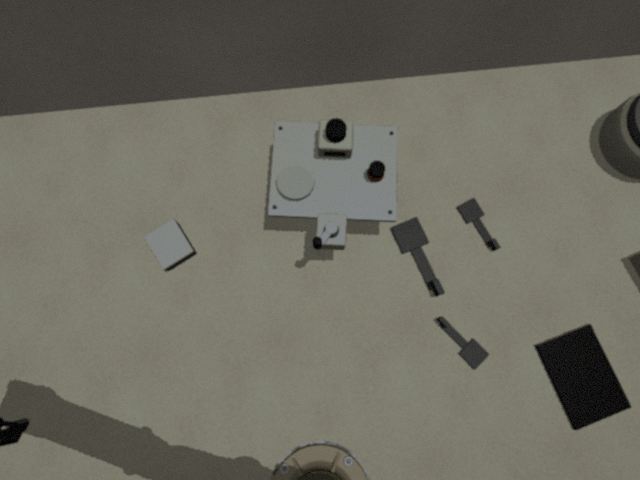

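View pics/scene0.png

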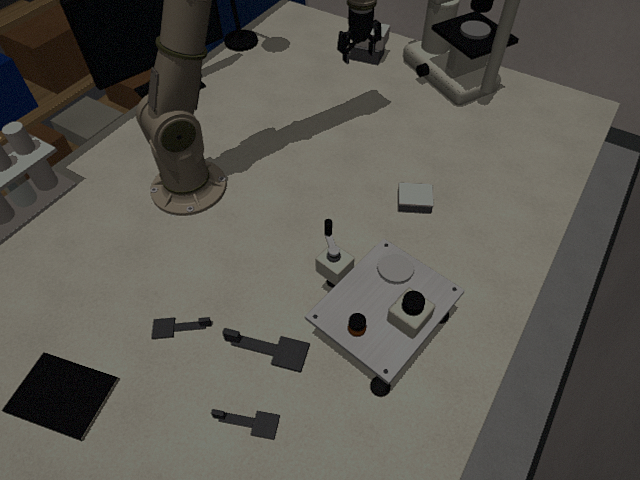

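The top view shows the largest pad with its head at (410,235) and tab at (434,288). The knob is at (317,242), the crank hub at about (331,231) and the slide box at (170,245). Next I fit these from the depth of both views.

```bash
python3 - <<'E'
from h import *
W={n:cloud(n+'0') for n in('top','scene')}
for n in W:
    w=W[n]; x,y,z=w[...,0],w[...,1],w[...,2]
    im=load(n+'0')['im'].astype(int)
    print(n,'bench z',np.nanmedian(z[(x>400)&(x<560)&(abs(y)<100)]))
    # plate
    m=(z>116)&(z<134)&(x>400)&(x<950)&(abs(y)<300)
    k,lab,st,c=cv2.connectedComponentsWithStats(m.astype(np.uint8)); i=1+np.argmax(st[1:,4]); 
    rc=cv2.minAreaRect(w[lab==i][:,:2].astype(np.float32)); print(' plate',rc,np.median(z[lab==i]))
    # knob
    m=(z>194)&(z<245)&(im.sum(-1)<120)&(x>400)&(x<700)&(abs(y)<200)
    k,lab,st,c=cv2.connectedComponentsWithStats(m.astype(np.uint8))
    for i in range(1,k):
        if st[i,4]>15:
            p=w[lab==i]; print(' knob?',st[i,4],c[i].round(),p.min(0).round(1),p.max(0).round(1),np.median(p,0).round(1), 'top',p[p[:,2]>232].mean(0).round(1))
    m=(z>145)&(z<172)&(x>400)&(x<700)&(abs(y)<200)
    p=w[m];print(' gearbox top',len(p),cv2.minAreaRect(p[:,:2].astype(np.float32)))
    # pads dark
    m=(z<60)&(im.sum(-1)<240)&(x>250)&(x<900)&(y<-80)&(y>-500)
    k,lab,st,c=cv2.connectedComponentsWithStats(m.astype(np.uint8))
    for i in range(1,k):
        if st[i,4]>150:
            p=w[lab==i]; print(' dark',st[i,4],c[i].round(),p[:,:].min(0).round(),p.max(0).round(),cv2.minAreaRect(p[:,:2].astype(np.float32)))
            t=p[p[:,2]>38]; 
            if len(t): print('   tab',len(t),t.mean(0).round(1))
    print(' jarcheck')
E
```

```text
top bench z -0.014187436311601229
 plate ((745.2769775390625, -112.63223266601562), (300.74310302734375, 241.68174743652344), 80.95439910888672) 124.53024152262721
 knob? 82 [317. 243.] [540.4 -62.8 196.8] [557.5 -46.1 239.8] [545.1 -53.9 235.7] top [548.3 -53.9 236.6]
 gearbox top 696 ((632.5526733398438, -71.97193908691406), (181.6614227294922, 80.01624298095703), 27.482330322265625)
 dark 681 [475. 220.] [ 529. -500.   -4.] [ 672. -429.   33.] ((597.7757568359375, -479.671875), (141.82745361328125, 55.297119140625), 22.155773162841797)
 dark 1486 [416. 251.] [ 428. -359.   -4.] [ 636. -247.   49.] ((527.7022705078125, -312.93585205078125), (206.76556396484375, 76.155517578125), 16.991479873657227)
   tab 112 [ 448.1 -336.3   43.4]
 dark 399 [362. 226.] [ 607. -223.   -6.] [ 651. -137.    5.] ((628.3652954101562, -179.56790161132812), (83.61700439453125, 36.544456481933594), 83.18445587158203)
 dark 816 [464. 344.] [ 250. -443.   -4.] [ 375. -328.   36.] ((316.0021057128906, -378.3328552246094), (150.23829650878906, 53.13993835449219), 36.495670318603516)
 jarcheck
scene bench z 0.
[... 397 characters left out ...]
 -445.   -3.] [ 379. -321.   35.] ((315.8753662109375, -376.5323181152344), (150.59686279296875, 61.751136779785156), 38.69658279418945)
 dark 1668 [273. 349.] [ 416. -353.   -5.] [ 638. -243.   49.] ((527.2438354492188, -315.8873291015625), (214.501708984375, 82.81499481201172), 18.700057983398438)
   tab 110 [ 449.9 -340.    43.8]
 dark 1070 [374. 366.] [ 605. -277.   -8.] [866. -80.  60.] ((767.6030883789062, -213.04632568359375), (291.691162109375, 160.1728515625), 26.13446044921875)
   tab 42 [ 815.8 -262.4   48.9]
 dark 927 [256. 423.] [ 534. -500.   -5.] [ 675. -430.   33.] ((602.5071411132812, -478.7645263671875), (136.15028381347656, 57.09374237060547), 22.359943389892578)
 jarcheck
```

```bash
cat >> h.py <<'E'
def rows(way,grip,pos=None,yaw=None,q=4):
    """way: list of (x,y,z mm, yaw rad); tool points straight down; prints rounded rows"""
    o=r.observe(); p=np.array(o['eef_pos'] if pos is None else pos,float); a=o['ee_rot'][2] if yaw is None else yaw
    out=[]
    for x,y,z,b in way:
        t=round(float(np.degrees(-((b-a+np.pi)%(2*np.pi)-np.pi))),1)
        X=np.array([np.cos(a),np.sin(a),0]);Y=np.array([np.sin(a),-np.cos(a),0]);d=np.array([x,y,z])-p
        s=[round(float(v)/1000,q) for v in (d@X,d@Y,-d[2])]
        p=p+1000*(s[0]*X+s[1]*Y)-np.array([0,0,1000*s[2]]); a-=np.radians(t)
        out.append([[0,0,t],s,grip])
    print(str(out).replace(' ','')); return p,a
E
python3 - <<'E'
from h import *
o=r.observe();p=o['eef_pos'];a0=o['ee_rot'][2]
n=16;w=[]
for i in range(1,n+1):
    s=i/n;th=np.radians(63.3-100.3*s);R=(1-s)*625+s*562-90*np.sin(np.pi*s)
    z=230+100*min(1,s*4)-0*s
    w.append((R*np.cos(th),R*np.sin(th),z,a0-np.radians(135.5)*s))
print(rows(w,0.085))
E
```

```text
[[[0,0,8.5],[-0.0655,-0.0246,-0.0246],0.085],[[0,0,8.4],[-0.0645,-0.0218,-0.025],0.085],[[0,0,8.5],[-0.0631,-0.018,-0.025],0.085],[[0,0,8.5],[-0.0615,-0.0139,-0.025],0.085],[[0,0,8.4],[-0.0601,-0.0091,-0.0],0.085],[[0,0,8.5],[-0.0585,-0.0043,-0.0],0.085],[[0,0,8.5],[-0.0569,0.001,-0.0],0.085],[[0,0,8.4],[-0.0553,0.0062,-0.0],0.085],[[0,0,8.5],[-0.0537,0.0116,-0.0],0.085],[[0,0,8.5],[-0.0522,0.0169,-0.0],0.085],[[0,0,8.5],[-0.0508,0.0221,-0.0],0.085],[[0,0,8.4],[-0.0495,0.0269,-0.0],0.085],[[0,0,8.5],[-0.0483,0.0313,-0.0],0.085],[[0,0,8.5],[-0.0473,0.0354,-0.0],0.085],[[0,0,8.4],[-0.0464,0.039,-0.0],0.085],[[0,0,8.5],[-0.0459,0.0421,-0.0],0.085]]
(array([ 448.80760327, -338.26591253,  329.97828117]), np.float64(0.3099167979310836))
```

>>> step_arm(
  plan=[
    [[0,0,8.5],[-0.052,-0.02,-0.025],0.085],
    [[0,0,8.5],[-0.054,-0.018,-0.025],0.085],
    [[0,0,8.5],[-0.054,-0.016,-0.025],0.085],
    [[0,0,8.5],[-0.054,-0.013,-0.025],0.085],
    [[0,0,8.5],[-0.058,-0.009,0],0.085],
    [[0,0,8.5],[-0.058,-0.004,0],0.085],
    [[0,0,8.5],[-0.057,0.001,0],0.085],
    [[0,0,8.5],[-0.055,0.006,0],0.085],
  ],
)

```text
t: 1.1
eef_pos: [463.2, 148.7, 331.0]
ee_rot: [-3.141, 0.0, 1.483]
contact_force: [0.9, 0.5, 0.3]
width: 84.9
finger_force: 0.0
```

```bash
python3 - <<'E'
from h import *
o=r.observe();p=o['eef_pos'];a0=o['ee_rot'][2];print(p,a0)
n=10;w=[];th0=np.arctan2(p[1],p[0]);R0=np.hypot(p[0],p[1])
for i in range(1,n+1):
    s=i/n;th=th0+(np.radians(-37)-th0)*s;R=(1-s)*R0+s*562
    w.append((R*np.cos(th),R*np.sin(th),330,a0+(0.305-a0)*s))
print(rows(w,0.085,q=3))
E
```

```text
[463.16003453 148.71571848 330.95223712] 1.4826234807947904
[[[0,0,6.7],[-0.041,0.023,0.001],0.085],[[0,0,6.8],[-0.042,0.025,-0.0],0.085],[[0,0,6.7],[-0.042,0.025,-0.0],0.085],[[0,0,6.8],[-0.041,0.027,-0.0],0.085],[[0,0,6.7],[-0.042,0.028,-0.0],0.085],[[0,0,6.8],[-0.042,0.029,-0.0],0.085],[[0,0,6.7],[-0.042,0.031,-0.0],0.085],[[0,0,6.8],[-0.042,0.031,-0.0],0.085],[[0,0,6.7],[-0.041,0.033,-0.0],0.085],[[0,0,6.8],[-0.042,0.035,-0.0],0.085]]
(array([ 448.79854347, -338.41075766,  329.95223712]), np.float64(0.30452623569861803))
```

>>> step_arm(
  plan=[
    [[0,0,8],[-0.049,0.028,0.0],0.085],
    [[0,0,8],[-0.05,0.03,0],0.085],
    [[0,0,8],[-0.05,0.031,0],0.085],
    [[0,0,8],[-0.05,0.034,0],0.085],
    [[0,0,8],[-0.05,0.036,0],0.085],
    [[0,0,9],[-0.048,0.037,0.01],0.085],
    [[0,0,9],[-0.045,0.037,0.01],0.085],
    [[0,0,9],[-0.03,0.026,0.01],0.085],
  ],
)

```text
t: 2.1
eef_pos: [482.9, -291.6, 300.7]
ee_rot: [3.141, 0.001, 0.311]
contact_force: [0.1, -0.3, 0.5]
width: 84.8
finger_force: 0.0
```

```bash
python3 - <<'E'
from h import *
o=r.observe();print(o['eef_pos'],o['ee_rot'],o['qd'].round(2))
im,d=shot('wrist','w1');shot('top','t1')
z=load('w1');print(np.round(z['K'],1).tolist(),np.round(z['V'],3).tolist())
E
```

```text
[ 482.90716154 -291.57418999  300.68990854] [3.14116449e+00 1.11198273e-03 3.10566063e-01] [ 0.37  0.19  0.3   0.07 -0.21 -0.13 -0.54]
[[421.4, 0.0, 317.5], [0.0, 421.4, 242.3], [0.0, 0.0, 1.0]] [[0.306, -0.952, 0.001, -426.931], [-0.902, -0.289, 0.32, 287.981], [-0.304, -0.099, -0.947, 564.032], [0.0, 0.0, 0.0, 1.0]]
```

View pics/w1.png

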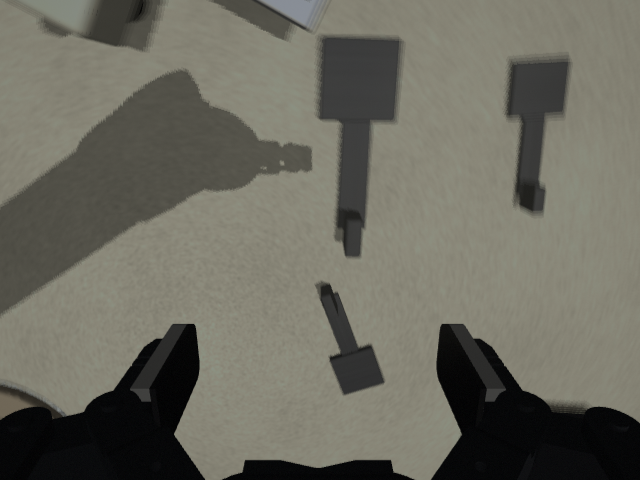

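The wrist view shows the big pad's head at (360,78) and its tab at (352,235). The smaller pads are at (538,90) and (357,370). I fit the pad from this view and a second, settled frame, and compare with the top and scene fits.

```bash
cat >> h.py <<'E'
def padfit(f,box=(400,680,-400,-220)):
    w=cloud(f);im=load(f)['im'].astype(int);x,y,z=w[...,0],w[...,1],w[...,2]
    m=(x>box[0])&(x<box[1])&(y>box[2])&(y<box[3])&(z<60)&(im.sum(-1)<270)
    k,lab,st,c=cv2.connectedComponentsWithStats(m.astype(np.uint8));i=1+np.argmax(st[1:,4]);L=lab==i
    T=L&(z>38); t=cv2.minAreaRect(w[T][:,:2].astype(np.float32))
    # head: erode away tongue
    D=cv2.morphologyEx(L.astype(np.uint8),cv2.MORPH_OPEN,np.ones((1,1)+()if False else (max(3,int(np.sqrt(st[i,4])*.8)),)*2,np.uint8))
    q=w[(D>0)&(z<25)];h=cv2.minAreaRect(q[:,:2].astype(np.float32))
    e=np.array(h[0])-np.array(t[0])
    print(f,'tab',np.round(t[0],1),np.round(t[1],1),np.median(w[T][:,2]).round(1),'head',np.round(h[0],1),np.round(h[1],1),round(h[2],1),'z',np.median(q[:,2]).round(1),'dist',np.hypot(*e).round(1),'yaw',np.degrees(np.arctan2(e[1],e[0])).round(1))
E
python3 - <<'E'
from h import *
shot('wrist','w2');o=r.observe();print(o['eef_pos'],o['ee_rot'],o['qd'].round(2))
for f in('top0','scene0','w1','w2','t1'):
    try: padfit(f)
    except Exception as e: print(f,e)
E
```

```text
[ 482.46844649 -291.05024764  300.61146138] [-3.14124298e+00  1.79806511e-03  3.12882571e-01] [-0.04 -0.01 -0.06 -0.02 -0.01  0.01  0.02]
top0 tab [ 448.4 -336.6] [38.9 16.1] 43.7 head [0. 0.] [0. 0.] 0.0 z nan dist 560.6 yaw 143.1
scene0 tab [ 448.3 -339.8] [41.3 17.1] 43.8 head [0. 0.] [0. 0.] 0.0 z nan dist 562.5 yaw 142.8
w1 tab [ 449.6 -340.1] [39.6 16. ] 43.3 head [0. 0.] [0. 0.] 0.0 z nan dist 563.7 yaw 142.9
w2 tab [ 450.  -339.7] [38.5 15.7] 43.4 head [0. 0.] [0. 0.] 0.0 z nan dist 563.8 yaw 143.0
t1 tab [ 464.  -325.6] [1.6 3.7] 44.3 head [0. 0.] [0. 0.] 0.0 z nan dist 566.8 yaw 144.9
  return _methods._mean(a, axis=axis, dtype=dtype,
  ret = ret.dtype.type(ret / rcount)
```

```bash
sed -i 's/np.ones((1,1)+()if False else (max(3,int(np.sqrt(st\[i,4\])\*.8)),)\*2,np.uint8)/np.ones((max(3,int(np.sqrt(st[i,4])*.5)),)*2,np.uint8)/' h.py
python3 - <<'E'
from h import *
for f in('top0','scene0','w1','w2'): padfit(f)
rows([(466,-315,250,.311),(449.5,-339,200,.311),(449.5,-339,145,.311),(449.5,-339,100,.311),(449.5,-339,60,.311),(449.5,-339,30,.311),(449.5,-339,16,.311)],.085,q=3)
E
```

```text
top0 tab [ 448.4 -336.6] [38.9 16.1] 43.7 head [ 593.3 -285.9] [48.2 49.9] 82.3 z 11.6 dist 153.5 yaw 19.3
scene0 tab [ 448.3 -339.8] [41.3 17.1] 43.8 head [0. 0.] [0. 0.] 0.0 z nan dist 562.5 yaw 142.8
w1 tab [ 449.6 -340.1] [39.6 16. ] 43.3 head [0. 0.] [0. 0.] 0.0 z nan dist 563.7 yaw 142.9
w2 tab [ 450.  -339.7] [38.5 15.7] 43.4 head [0. 0.] [0. 0.] 0.0 z nan dist 563.8 yaw 143.0
[[[0,0,0.1],[-0.023,0.018,0.051],0.085],[[0,0,0.0],[-0.023,0.018,0.05],0.085],[[0,0,0.0],[-0.0,-0.0,0.055],0.085],[[0,0,0.0],[-0.0,-0.0,0.045],0.085],[[0,0,0.0],[-0.0,-0.0,0.04],0.085],[[0,0,0.0],[-0.0,-0.0,0.03],0.085],[[0,0,0.0],[-0.0,-0.0,0.014],0.085]]
  return _methods._mean(a, axis=axis, dtype=dtype,
  ret = ret.dtype.type(ret / rcount)
```

>>> step_arm(
  plan=[
    [[0,0,0],[-0.023,0.018,0.051],0.085],
    [[0,0,0],[-0.023,0.018,0.05],0.085],
    [[0,0,0],[0,0,0.055],0.085],
    [[0,0,0],[0,0,0.045],0.085],
    [[0,0,0],[0,0,0.03],0.085],
    [[0,0,0],[0,0,0.02],0.085],
    [[0,0,0],[0,0,0],0.085],
    [[0,0,0],[0,0,0],0.085],
  ],
)

```text
t: 3.25
eef_pos: [453.0, -337.6, 51.5]
ee_rot: [3.14, -0.001, 0.319]
contact_force: [-0.6, -0.2, 0.4]
width: 85.1
finger_force: 0.0
```

```bash
python3 - <<'E'
from h import *
shot('wrist','w3')
o=r.observe();print(o['eef_pos'],o['ee_rot'])
for f in('w2','w3','top0','scene0'):
    w=cloud(f);im=load(f)['im'].astype(int);x,y,z=w[...,0],w[...,1],w[...,2]
    rr=np.hypot(x-449.5,y+339);ang=np.degrees(np.arctan2(y+339,x-449.5))
    m=(rr>125)&(rr<200)&(abs(ang-18)<20)&(im.sum(-1)<270)&(z<18)&(z>6)
    print(f,m.sum(),np.round(cv2.minAreaRect(w[m][:,:2].astype(np.float32))[0],1),cv2.minAreaRect(w[m][:,:2].astype(np.float32))[1:],np.median(z[m]))
E
```

```text
[ 453.03771838 -337.77716239   51.72915956] [ 3.13993334e+00 -1.59222673e-03  3.19102581e-01]
w2 5792 [ 596.6 -295.4] ((67.92652130126953, 75.44657897949219), 16.826414108276367) 11.618238312994892
w3 432 [ 565.5 -304.8] ((4.833387851715088, 76.20134735107422), 17.728343963623047) 11.399331704926118
top0 693 [ 595.4 -293. ] ((65.5082778930664, 77.1914291381836), 16.629432678222656) 11.61188077884294
scene0 795 [ 596.9 -294.8] ((66.82144927978516, 77.6603775024414), 17.364524841308594) 12.23327113937015
```

>>> step_arm(
  plan=[
    [[0,0,1],[-0.004,0.001,0.02],0.085],
    [[0,0,0],[0,0,0.015],0.085],
    [[0,0,0],[0,0,0],0.085],
    [[0,0,0],[0,0,0],0.03],
    [[0,0,0],[0,0,0],0.0],
    [[0,0,0],[0,0,0],0.0],
    [[0,0,0],[0,0,0],0.0],
    [[0,0,0],[0,0,0],0.0],
  ],
)

```text
t: 4.3
eef_pos: [448.9, -339.7, 15.7]
ee_rot: [3.141, -0.001, 0.301]
contact_force: [-0.5, 0.8, 4.0]
width: 15.0
finger_force: 59.4
```

```bash
python3 - <<'E'
from h import *
# leg/knob measurement refinement from t1, w1/w2 clouds & plate fit in t1
o=r.observe();print(o)
for n in('t1','top0','scene0'):
    w=cloud(n);x,y,z=w[...,0],w[...,1],w[...,2]
    # gearbox top 163
    m=(z>155)&(z<170)&(x>520)&(x<660)&(y>-160)&(y<0)
    rc=cv2.minAreaRect(w[m][:,:2].astype(np.float32));print(n,m.sum(),'gear',rc)
    m=(z>232)&(z<242)&(x>500)&(x<600)&(y>-160)&(y<0)
    print('knob',m.sum(),np.nanmean(w[m],0),cv2.minEnclosingCircle(w[m][:,:2].astype(np.float32)))
    m=(z>116)&(z<134)&(x>560)&(x<950)&(y>-300)&(y<100)
    k,lab,st,c=cv2.connectedComponentsWithStats(m.astype(np.uint8)); i=1+np.argmax(st[1:,4]); 
    print('plate',cv2.minAreaRect(w[lab==i][:,:2].astype(np.float32)))
E
```

```text
{'t': 4.3, 'qpos': array([ 0.01757428,  0.55861705,  0.74439985,  1.8116518 , -0.45728759,
        0.95027789, -0.31058574]), 'qd': array([-0.00071098, -0.00146092, -0.00158343, -0.0016904 ,  0.00026185,
        0.00123495,  0.00255689]), 'tau': array([-5.68137516e-02, -5.18619311e+01,  1.32369000e+01, -2.66015482e+01,
        8.37915373e-03, -6.97265030e-02,  3.42369697e-02]), 'eef_pos': array([ 448.88567933, -339.72485806,   15.72223373]), 'ee_rot': array([ 3.14097728e+00, -5.48707143e-04,  3.01128945e-01]), 'contact_force': array([-0.50443701,  0.84005998,  3.981064  ]), 'torque': array([ 0.03655253,  0.09869532, -0.0225112 ]), 'finger_force': 59.38440442085266, 'width': 14.974863594929296}
t1 667 gear ((591.2428588867188, -88.42247009277344), (65.3888168334961, 73.31912231445312), 82.02407836914062)
knob 71 [550.06360323 -53.88085186 236.34946147] ((550.570068359375, -53.804054260253906), 9.790675163269043)
plate ((745.6759033203125, -112.27297973632812), (300.3043518066406, 242.5404052734375), 81.12102508544922)
top0 664 gear ((590.947509765625, -88.44208526611328), (65.60830688476562, 72.74868774414062), 81.58932495117188)
knob 72 [549.73173263 -53.7846695  236.62127351] ((549.9339599609375, -53.75681686401367), 9.680266380310059)
plate ((745.2769775390625, -112.63223266601562), (300.74310302734375, 241.68174743652344), 80.95439910888672)
scene0 563 gear ((591.0131225585938, -91.3086166381836), (68.30287170410156, 72.90206146240234), 81.7665786743164)
knob 48 [551.2942693  -57.64102016 236.63606839] ((551.13720703125, -57.46530532836914), 9.62010669708252)
plate ((715.3870239257812, -109.48703002929688), (303.3952941894531, 300.66961669921875), 81.05718994140625)
```

>>> step_arm(
  plan=[
    [[0,0,0],[0.004,-0.014,0],0],
    [[0,0,0],[0.008,-0.028,0],0],
    [[0,0,0],[0.01,-0.034,0],0],
    [[0,0,0],[0.01,-0.035,0],0],
    [[0,0,0],[0.01,-0.034,0],0],
    [[0,0,0],[0.008,-0.028,0],0],
    [[0,0,0],[0.004,-0.016,0],0],
    [[0,0,0],[0.002,-0.009,0],0],
  ],
)

```text
t: 5.3
eef_pos: [443.7, -132.7, 15.7]
ee_rot: [3.141, -0.001, 0.302]
contact_force: [0.9, -3.1, 4.6]
width: 15.2
finger_force: 59.5
```

```bash
python3 - <<'E'
from h import *
im,d=shot('top','t2');im2,_=shot('scene','s2');shot('wrist','w4')
o=r.observe();print(o['eef_pos'],o['ee_rot'],o['width'],o['contact_force'])
a=cv2.resize(im2[180:400,200:480],None,fx=2.8,fy=2.7,interpolation=cv2.INTER_CUBIC)
cv2.imwrite('pics/s2c.png',a[:,:,::-1])
E
```

```text
[ 443.57885524 -131.97247654   15.62575117] [-3.13999548e+00 -8.88760861e-04  3.02811498e-01] 15.135356534643526 [-0.3069859   3.36134708  9.03926169]
```

View pics/w4.png

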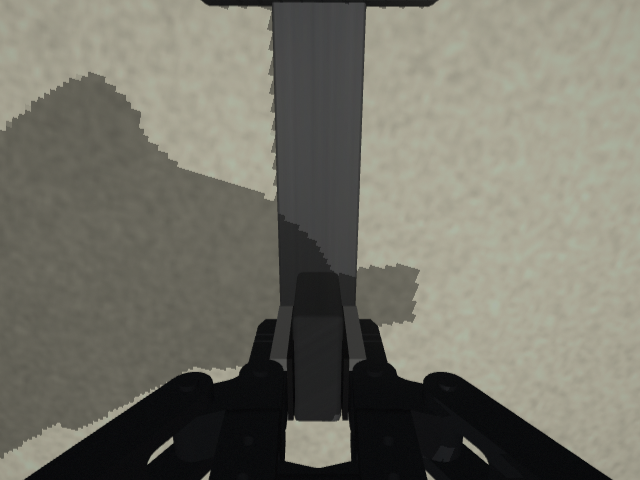

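View pics/s2c.png

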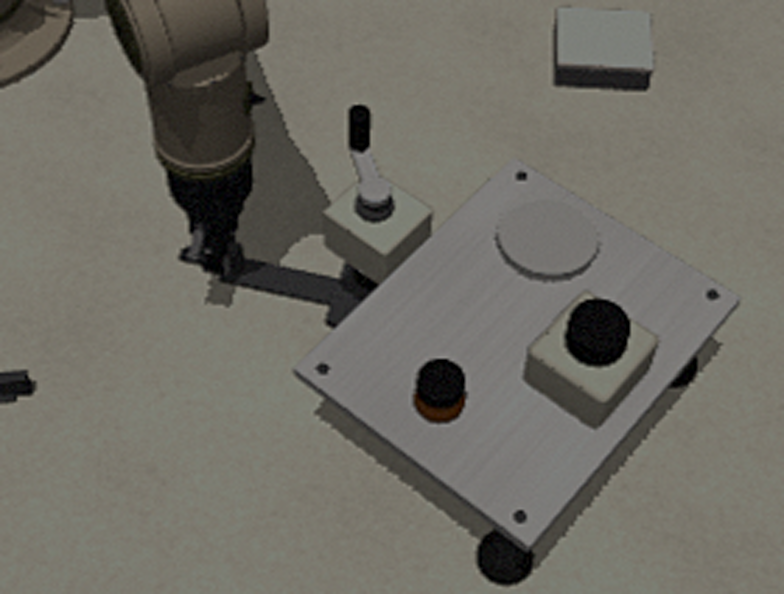

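The pad is held squarely, with the tongue straight in the wrist view. In the scene crop its head lies under the gearbox, below the leg. By arithmetic the head centre is at (587,-88) and the leg at about (587.5,-89). I release it and go up.

>>> step_arm(
  plan=[
    [[0,0,0],[0,0,0],0.045],
    [[0,0,0],[0,0,0],0.045],
    [[0,0,0],[0,0,0],0.045],
    [[0,0,0],[0,0,-0.02],0.045],
    [[0,0,0],[0,0,-0.05],0.045],
    [[0,0,0],[0,0,-0.06],0.045],
    [[0,0,0],[0,0,-0.06],0.045],
    [[0,0,0],[0,0,-0.06],0.045],
  ],
)

```text
t: 6.45
eef_pos: [442.8, -133.9, 267.2]
ee_rot: [-3.141, -0.0, 0.301]
contact_force: [1.9, 1.1, -0.2]
width: 45.1
finger_force: 0.0
```

```bash
python3 - <<'E'
from h import *
shot('wrist','w5')
o=r.observe();print(o['eef_pos'],o['ee_rot'],o['width'],o['qd'].round(2))
for f in ('w5',):
    w=cloud(f);im=load(f)['im'].astype(int);x,y,z=w[...,0],w[...,1],w[...,2]
    m=(z>190)&(z<245)&(x>490)&(x<680)&(im.sum(-1)<120)
    if m.sum(): print('knob',m.sum(),w[m].min(0),w[m].max(0),w[m&(z>232)].mean(0))
    m=(z>155)&(z<168)&(x>500)&(x<700)
    print('gear',m.sum(),cv2.minAreaRect(w[m][:,:2].astype(np.float32)))
    m=(z<60)&(z>38)&(x<500)&(im.sum(-1)<270)
    print('tab',m.sum(),cv2.minAreaRect(w[m][:,:2].astype(np.float32)))
E
```

```text
[ 445.75590202 -135.24781864  274.51166139] [ 3.13908513 -0.00924557  0.29932651] 45.06401358049549 [ 0.03  0.04  0.02  0.07 -0.06 -0.19  0.07]
knob 781 [541.07424232 -66.49499975 195.65010559] [551.26275868 -54.04823685 236.6262989 ] [542.33442481 -59.52521216 234.03226156]
gear 3154 ((558.1828002929688, -97.71385192871094), (23.13106346130371, 58.65205001831055), 17.622282028198242)
tab 802 ((264.0771789550781, -73.54790496826172), (34.3795051574707, 419.2256164550781), 71.60662841796875)
```

View pics/w5.png

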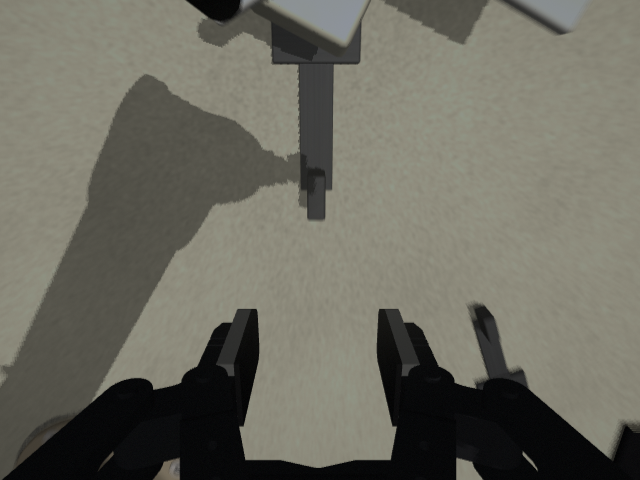

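The wrist view shows the pad undisturbed, with its tab at (316,195) and the head running under the gearbox. The knob is cut off at upper left. I move above the knob.

>>> step_arm(
  plan=[
    [[0,0,0],[0.03,-0.011,0],0.045],
    [[0,0,0],[0.041,-0.015,0],0.045],
    [[0,0,0],[0.035,-0.012,0],0.045],
    [[0,0,0],[0.018,-0.006,0],0.045],
    [[0,0,0],[0,0,0],0.045],
    [[0,0,0],[0,0,0],0.045],
  ],
)

```text
t: 7.25
eef_pos: [547.9, -56.2, 265.2]
ee_rot: [3.141, 0.001, 0.3]
contact_force: [-0.1, -0.5, -0.0]
width: 45.1
finger_force: 0.0
```

```bash
python3 - <<'E'
from h import *
shot('wrist','w6')
o=r.observe();print(o['eef_pos'],o['ee_rot'],o['width'],o['contact_force'])
w=cloud('w6');im=load('w6')['im'].astype(int);x,y,z=w[...,0],w[...,1],w[...,2]
m=(z>155)&(z<168)&(x>500)&(x<700);print('gear',m.sum(),cv2.minAreaRect(w[m][:,:2].astype(np.float32)))
m=(z>118)&(z<132)&(x>500)&(x<900);print('plate',m.sum(),cv2.minAreaRect(w[m][:,:2].astype(np.float32)))
m=(z>232)&(z<242)&(x>500)&(x<600);print('knob',m.sum(),w[m].mean(0))
E
```

```text
[547.89091644 -56.30514033 265.37839544] [-3.14146108e+00  1.60566967e-04  2.99188305e-01] 44.908002421230584 [ 0.26440454  0.2380462  -0.77532706]
gear 9475 ((591.4989013671875, -90.72483825683594), (65.77685546875, 72.19491577148438), 81.10395812988281)
plate 56132 ((635.7222900390625, -105.16215515136719), (140.1956787109375, 287.8705749511719), 17.055856704711914)
knob 1414 [552.36083241 -55.89941612 235.93610641]
```

View pics/w6.png

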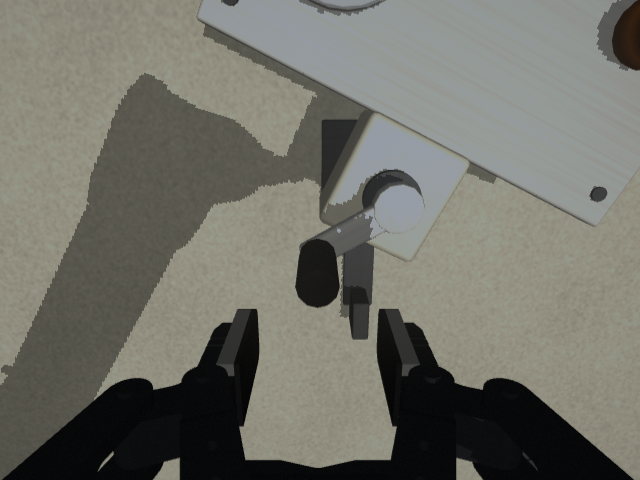

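The wrist view shows the knob at (318,270), lying between the fingers, and the crank hub at (398,207). Pad head and tongue lie under the gearbox at (340,150) and (358,290). I descend and close.

>>> step_arm(
  plan=[
    [[0,0,0],[0.004,0.001,0.025],0.045],
    [[0,0,0],[0,0,0.028],0.045],
    [[0,0,0],[0,0,0.013],0.045],
    [[0,0,0],[0,0,0],0.045],
    [[0,0,0],[0,0,0],0.0],
    [[0,0,0],[0,0,0],0.0],
    [[0,0,0],[0,0,0],0.0],
    [[0,0,0],[0,0,0],0.0],
  ],
)

```text
t: 8.3
eef_pos: [553.3, -54.4, 200.6]
ee_rot: [-3.141, -0.002, 0.302]
contact_force: [-2.5, 1.4, 4.2]
width: 18.9
finger_force: 58.4
```

```bash
cat >> h.py <<'E'
def circ(C,R,a_start,steps,z,yaw,pos=None):
    "steps in deg clockwise; angles from axis; prints rows, grip shut"
    th=np.radians(a_start)-np.radians(np.cumsum(steps))
    return rows([(C[0]+R*np.cos(t),C[1]+R*np.sin(t),z,yaw) for t in th],0.0,pos=pos,q=4)
E
python3 - <<'E'
from h import *
o=r.observe();print(o['eef_pos'],o['ee_rot'],o['width'],o['contact_force'],o['torque'])
w=cloud('w6');print('hub',w[207,398],w[200,395],w[215,400])
C=np.array([588,-89.7]);d=o['eef_pos'][:2]-C;print(np.hypot(*d),np.degrees(np.arctan2(d[1],d[0])))
a=np.degrees(np.arctan2(d[1],d[0]))
circ(C,50,a,[5,10,10,10,10,10,10,5],o['eef_pos'][2],o['ee_rot'][2])
E
```

```text
[553.26654851 -54.42489177 200.64391952] [-3.14123471e+00 -1.55653781e-03  3.01722027e-01] 18.865673194752116 [-2.54336784  1.35221242  4.18160485] [ 0.29928351  0.59529996 -0.06329151]
hub [588.78623406 -89.48524657 190.1212772 ] [591.93183396 -86.53571634 190.54211108] [584.9684065  -92.09836331 189.93857222]
49.50500896801654 134.55671098351334
[[[0,0,-0.0],[0.0037,-0.0023,-0.0],0.0],[[0,0,-0.0],[0.0084,-0.0026,-0.0],0.0],[[0,0,-0.0],[0.0086,-0.0011,-0.0],0.0],[[0,0,-0.0],[0.0087,0.0005,-0.0],0.0],[[0,0,-0.0],[0.0085,0.0019,-0.0],0.0],[[0,0,-0.0],[0.008,0.0033,-0.0],0.0],[[0,0,-0.0],[0.0074,0.0048,-0.0],0.0],[[0,0,-0.0],[0.0033,0.0028,-0.0],0.0]]
```

>>> step_arm(
  plan=[
    [[0,0,0],[0.0037,-0.0023,0],0],
    [[0,0,0],[0.0084,-0.0026,0],0],
    [[0,0,0],[0.0086,-0.0011,0],0],
    [[0,0,0],[0.0087,0.0005,0],0],
    [[0,0,0],[0.0085,0.0019,0],0],
    [[0,0,0],[0.008,0.0033,0],0],
    [[0,0,0],[0.0074,0.0048,0],0],
  ],
)

```text
t: 9.18
eef_pos: [605.4, -41.0, 200.6]
ee_rot: [-3.139, -0.001, 0.304]
contact_force: [-6.2, 5.4, 6.7]
width: 18.6
finger_force: 58.7
```

```bash
cat >> h.py <<'E'
C=np.array([588,-89.7])
def stat():
    o=r.observe();p=o['eef_pos'];d=p[:2]-C;R=np.hypot(*d);a=np.degrees(np.arctan2(d[1],d[0]))
    er=d/R;et=np.array([er[1],-er[0]]) # clockwise
    f=o['contact_force'];print('t',o['t'],'R %.2f ang %.2f pos'%(R,a),p.round(2),o['ee_rot'].round(4),'F',f.round(2),'Frad %.2f Ftan %.2f'%(f[:2]@er,f[:2]@et),'w',o['width'].round(1))
    return o,a
E
python3 - <<'E'
from h import *
o,a=stat()
circ(C,50,a,[8,20,20,20,20,20,20,20],200.6,o['ee_rot'][2])
E
```

```text
Traceback (most recent call last):
  File "h.py", line 43, in stat
    f=o['contact_force'];print('t',o['t'],'R %.2f ang %.2f pos'%(R,a),p.round(2),o['ee_rot'].round(4),'F',f.round(2),'Frad %.2f Ftan %.2f'%(f[:2]@er,f[:2]@et),'w',o['width'].round(1))
                                                                                                                                                                   ^^^^^^^^^^^^^^^^
AttributeError: 'float' object has no attribute 'round'
```

```bash
sed -i "s/'w',o\['width'\].round(1))/'w',round(o['width'],1))/; s/C=np.array(\[588,-89.7\])/C=np.array([589.8,-88.5])/" h.py
python3 - <<'E'
from h import *
o,a=stat()
circ(C,50,a,[12,20,20,20,20,20,20,18],200.6,o['ee_rot'][2])
E
```

```text
t 9.175 R 50.00 ang 71.82 pos [605.39 -41.   200.62] [-3.1389e+00 -1.0000e-03  3.0370e-01] F [-6.18  5.45  6.72] Frad 3.25 Ftan -7.58 w 18.6
[[[0,0,-0.0],[0.0078,0.0069,0.0],0.0],[[0,0,-0.0],[0.0093,0.0147,0.0],0.0],[[0,0,-0.0],[0.0038,0.0169,0.0],0.0],[[0,0,-0.0],[-0.0023,0.0173,0.0],0.0],[[0,0,-0.0],[-0.0081,0.0154,0.0],0.0],[[0,0,-0.0],[-0.0128,0.0117,0.0],0.0],[[0,0,-0.0],[-0.016,0.0066,0.0],0.0],[[0,0,-0.0],[-0.0156,0.0009,0.0],0.0]]
```

```bash
python3 - <<'E'
from h import *
print(circ(C,50,71.8,[12,20,20,20,20,20,20,18],200.6,.3037,pos=[605.4,-42.8,200.6]))
E
```

```text
[[[0,0,0.0],[0.0084,0.0052,-0.0],0.0],[[0,0,0.0],[0.0093,0.0147,-0.0],0.0],[[0,0,0.0],[0.0037,0.017,-0.0],0.0],[[0,0,0.0],[-0.0023,0.0172,-0.0],0.0],[[0,0,0.0],[-0.008,0.0154,-0.0],0.0],[[0,0,0.0],[-0.0129,0.0117,-0.0],0.0],[[0,0,0.0],[-0.016,0.0066,-0.0],0.0],[[0,0,0.0],[-0.0156,0.0009,-0.0],0.0]]
(array([ 600.05752348, -137.42931863,  200.6       ]), np.float64(0.30373201370108305))
```

>>> step_arm(
  plan=[
    [[0,0,0],[0.0084,0.0052,0],0],
    [[0,0,0],[0.0093,0.0147,0],0],
    [[0,0,0],[0.0037,0.017,0],0],
    [[0,0,0],[-0.0023,0.0172,0],0],
    [[0,0,0],[-0.008,0.0154,0],0],
    [[0,0,0],[-0.0129,0.0117,0],0],
    [[0,0,0],[-0.016,0.0066,0],0],
    [[0,0,0],[-0.0156,0.0009,0],0],
  ],
)

```text
t: 10.18
eef_pos: [601.3, -137.3, 200.7]
ee_rot: [3.14, -0.005, 0.303]
contact_force: [5.7, 4.2, 2.0]
width: 18.9
finger_force: 58.8
```

```bash
python3 - <<'E'
from h import *
o,a=stat()
E
```

```text
t 10.175 R 50.10 ang -76.71 pos [ 601.32 -137.25  200.73] [ 3.1404 -0.0047  0.3028] F [5.69 4.17 1.95] Frad -2.75 Ftan -6.50 w 18.9
```

```bash
python3 - <<'E'
from h import *
P=[600.06,-137.43,200.6]
a=-78.2
p,_=circ(C,50,a,[14,20,20,20,10,6,6,6],200.6,.3037,pos=P);print(p)
E
```

```text
[[[0,0,-0.0],[-0.0119,-0.0026,-0.0],0.0],[[0,0,-0.0],[-0.0151,-0.0086,-0.0],0.0],[[0,0,-0.0],[-0.0113,-0.0132,-0.0],0.0],[[0,0,-0.0],[-0.0061,-0.0163,-0.0],0.0],[[0,0,-0.0],[-0.0008,-0.0087,-0.0],0.0],[[0,0,-0.0],[0.0002,-0.0052,-0.0],0.0],[[0,0,-0.0],[0.0008,-0.0052,-0.0],0.0],[[0,0,-0.0],[0.0013,-0.005,-0.0],0.0]]
[539.78681523 -88.37295976 200.6       ]
```

>>> step_arm(
  plan=[
    [[0,0,0],[-0.0119,-0.0026,0],0],
    [[0,0,0],[-0.0151,-0.0086,0],0],
    [[0,0,0],[-0.0113,-0.0132,0],0],
    [[0,0,0],[-0.0061,-0.0163,0],0],
    [[0,0,0],[-0.0008,-0.0087,0],0],
    [[0,0,0],[0.0002,-0.0052,0],0],
    [[0,0,0],[0.0008,-0.0052,0],0],
    [[0,0,0],[0.0013,-0.005,0],0],
  ],
)

```text
t: 11.18
eef_pos: [539.9, -91.1, 200.7]
ee_rot: [3.138, -0.002, 0.299]
contact_force: [-0.4, -6.5, 1.3]
width: 18.6
finger_force: 59.1
```

```bash
python3 - <<'E'
from h import *
im,_=shot('scene','s3')
o,a=stat()
p,_=circ(C,50,-180.2,[6]*4,200.6,.3037,pos=[539.79,-88.37,200.6]);print(p)
a=cv2.resize(im[230:350,250:410],None,fx=5,fy=5,interpolation=cv2.INTER_CUBIC)
cv2.imwrite('pics/s3c.png',np.clip(a[:,:,::-1].astype(float)*1.8,0,255))
E
```

```text
t 11.225 R 49.96 ang -177.96 pos [539.87 -90.28 200.64] [ 3.1387e+00 -1.4000e-03  2.9970e-01] F [-0.34 -5.62  3.8 ] Frad 0.54 Ftan -5.60 w 18.6
[[[0,0,-0.2],[0.0018,-0.0049,-0.0],0.0],[[0,0,-0.0],[0.0024,-0.0047,-0.0],0.0],[[0,0,-0.0],[0.0028,-0.0044,-0.0],0.0],[[0,0,-0.0],[0.0033,-0.0041,-0.0],0.0]]
[544.23437675 -68.02125467 200.6       ][ WARN:0@2.551] global loadsave.cpp:1063 imwrite_ Unsupported depth image for selected encoder is fallbacked to CV_8U.
```

View pics/s3c.png

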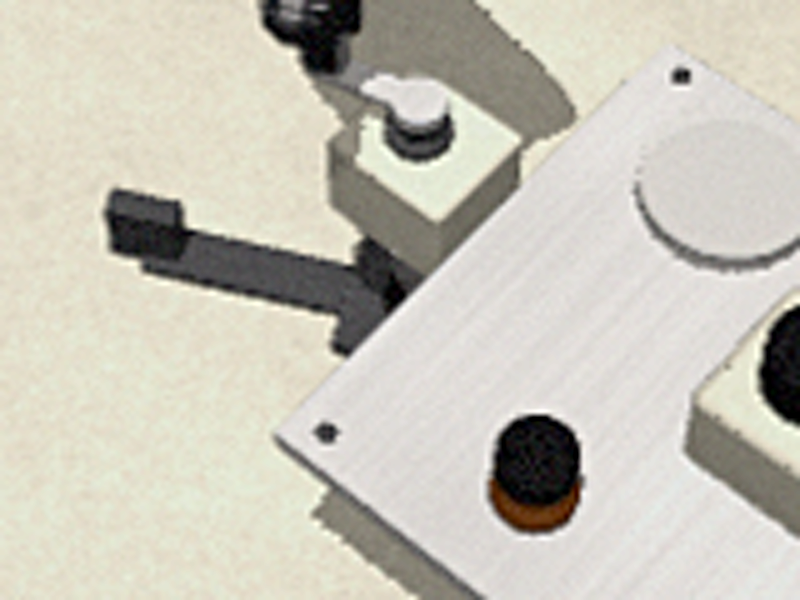

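The crop shows the pad at its place, with the tongue from (110,230) to the head under the plate edge at (350,330). The gripper is on the knob at (310,40), and jar and dish are unmoved. Free load is 6.5 to 7.6 N, and I turn on slowly.

>>> step_arm(
  plan=[
    [[0,0,0],[0.0018,-0.0049,0],0],
    [[0,0,0],[0.0024,-0.0047,0],0],
    [[0,0,0],[0.0028,-0.0044,0],0],
    [[0,0,0],[0.0033,-0.0041,0],0],
  ],
)

```text
t: 11.72
eef_pos: [543.1, -70.9, 200.6]
ee_rot: [3.14, 0.001, 0.298]
contact_force: [-7.2, -6.1, 7.9]
width: 18.4
finger_force: 59.8
```

```bash
python3 - <<'E'
from h import *
o,a=stat()
th=-204.2
P=[544.23,-68.02,200.6]
for k in range(4):
    P,_=circ(C,50,th,[6]*3,200.6,.3037,pos=P);th-=18;print(P,th)
E
```

```text
t 11.725 R 49.91 ang 159.29 pos [543.11 -70.85 200.59] [3.1398e+00 1.0000e-03 2.9840e-01] F [-7.21 -6.14  7.88] Frad 4.58 Ftan -8.29 w 18.4
[[[0,0,-0.3],[0.0036,-0.0038,-0.0],0.0],[[0,0,-0.0],[0.0041,-0.0033,-0.0],0.0],[[0,0,-0.0],[0.0043,-0.0029,-0.0],0.0]]
[552.7153357  -54.90138218 200.6       ] -222.2
[[[0,0,-0.3],[0.0047,-0.0024,-0.0],0.0],[[0,0,-0.0],[0.0048,-0.0019,-0.0],0.0],[[0,0,-0.0],[0.0051,-0.0014,-0.0],0.0]]
[564.96221081 -45.11624289 200.6       ] -240.2
[[[0,0,-0.3],[0.0051,-0.0009,-0.0],0.0],[[0,0,-0.0],[0.0053,-0.0003,-0.0],0.0],[[0,0,-0.0],[0.0052,0.0002,-0.0],0.0]]
[579.56185266 -39.52136969 200.6       ] -258.2
[[[0,0,-0.3],[0.0052,0.0008,-0.0],0.0],[[0,0,-0.0],[0.005,0.0013,-0.0],0.0],[[0,0,-0.0],[0.0049,0.0019,-0.0],0.0]]
[595.17113211 -38.85037878 200.6       ] -276.2
```

>>> step_arm(
  plan=[
    [[0,0,0],[0.0036,-0.0038,0],0],
    [[0,0,0],[0.0041,-0.0033,0],0],
  ],
)

```text
t: 11.98
eef_pos: [547.8, -61.6, 200.5]
ee_rot: [3.141, 0.002, 0.298]
contact_force: [-10.6, -3.7, 10.1]
width: 18.6
finger_force: 60.1
```

```bash
python3 - <<'E'
from h import *
o,a=stat()
E
```

```text
t 11.975 R 49.89 ang 147.41 pos [547.77 -61.62 200.52] [3.1408e+00 2.2000e-03 2.9840e-01] F [-10.59  -3.72  10.13] Frad 6.92 Ftan -8.84 w 18.6
```

>>> step_arm(
  plan=[
    [[0,0,0],[0.004,-0.0039,0],0],
    [[0,0,0],[0.0047,-0.0024,0],0],
  ],
)

```text
t: 12.22
eef_pos: [554.2, -53.4, 200.5]
ee_rot: [3.14, 0.002, 0.298]
contact_force: [-9.7, -5.7, 10.1]
width: 18.4
finger_force: 60.0
```

```bash
python3 - <<'E'
from h import *
o,a=stat()
E
```

```text
t 12.225 R 49.97 ang 135.42 pos [554.21 -53.43 200.5 ] [3.1403e+00 2.3000e-03 2.9810e-01] F [-9.75 -5.74 10.08] Frad 2.92 Ftan -10.93 w 18.4
```

>>> step_arm(
  plan=[
    [[0,0,0],[0,0,0],0],
    [[0,0,0],[0,0,0],0],
  ],
)

```text
t: 12.48
eef_pos: [554.7, -52.9, 200.5]
ee_rot: [3.14, 0.001, 0.299]
contact_force: [-7.6, -4.0, 7.8]
width: 18.3
finger_force: 60.1
```

```bash
python3 - <<'E'
from h import *
o,a=stat()
p,_=circ(C,50,-228.2,[3,3,3],200.5,.298,pos=[C[0]+50*np.cos(np.radians(-228.2)),C[1]+50*np.sin(np.radians(-228.2)),200.5])
E
```

```text
t 12.475 R 50.01 ang 134.55 pos [554.72 -52.86 200.54] [3.1404e+00 1.2000e-03 2.9890e-01] F [-7.58 -4.04  7.78] Frad 2.44 Ftan -8.24 w 18.3
[[[0,0,0.1],[0.0024,-0.001,-0.0],0.0],[[0,0,-0.0],[0.0025,-0.0009,-0.0],0.0],[[0,0,-0.0],[0.0025,-0.0008,-0.0],0.0]]
```

The load while turning rose from a fitted free value of about 7.0 N to 10.9 N, which is about 28 N on the foot. I stop here, ease back the preload and let go of the crank.

>>> step_arm(
  plan=[
    [[0,0,0],[-0.0013,0.0007,0],0],
    [[0,0,0],[0,0,0],0.045],
    [[0,0,0],[0,0,0],0.045],
    [[0,0,0],[0,0,0],0.045],
    [[0,0,0],[0,0,-0.02],0.045],
    [[0,0,0],[0,0,-0.04],0.045],
    [[0,0,0],[0,0,-0.03],0.045],
    [[0,0,0],[0,0,0],0.045],
  ],
)

```text
t: 13.48
eef_pos: [555.6, -52.0, 291.6]
ee_rot: [3.14, -0.004, 0.301]
contact_force: [0.6, -0.7, -0.8]
width: 45.0
finger_force: 0.0
```

```bash
python3 - <<'E'
from h import *
shot('wrist','w7');shot('top','t7')
o,a=stat()
w=cloud('w7');x,y,z=w[...,0],w[...,1],w[...,2]
m=(z>232)&(z<242)&(x>500)&(x<600);print('knob',m.sum(),w[m].mean(0))
E
```

```text
t 13.575 R 51.19 ang 133.82 pos [554.36 -51.57 288.92] [-3.1414e+00  2.0000e-04  3.0140e-01] F [0.57 1.11 0.48] Frad 0.40 Ftan 1.18 w 45.1
knob 1083 [553.59168774 -54.57691713 235.9659672 ]
```

View pics/w7.png

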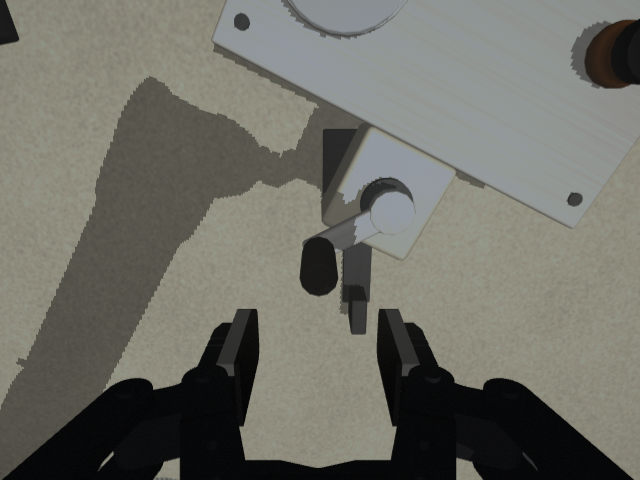

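The wrist view shows the knob at (318,265) released, and the pad tab at (358,310) and head at (340,150) unmoved. Dish and jar are in place, so I hand in.

```bash
python3 - <<'E'
from h import *
print(r.finish_job())
E
```

```text
the job is handed in; nothing more can be done
None
```

I placed the pad under the leg, let go of it, turned the crank until the load rose by about 3.9 N (an estimated 28 N on the foot), let go of the crank and handed the job in at about 13.6 s; no verdict came back.

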